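Index the bottle-rinser turret and unscrew the red nozzle

TASK

Turn the bottle rinser's turret (the black posts are there to push) until the nozzle with the red band stands at the yellow pointer and the turret clicks home. Then unscrew the red nozzle anticlockwise as far as its stop, lift it out and leave it standing upright in the aluminium tray, with the turret still clicked at the pointer. Leave the blue nozzle screwed in, and do not disturb the tape roll or the loose bottle.

Things in the scene. Friction and masses are not known exactly. Their poses are not given: they have to be found in the camera images.
- turret_hub (a point): Centre of the turret, a white disc 244 mm across, 10 mm thick, turning both ways about a vertical axis. The point is on the axis at the disc's top face, 60 mm above the counter; its axes turn with the disc, z up. In them the nozzles stand at y = +60 and -60 mm (red at either), low grey plugs (36 mm across, 22 mm high) at x = +60 and -60 mm. Friction about 0.1 N m.
- push_post (a point): Middle of one of four like black upright push posts on the disc: 16 mm thick, 47 mm high above the disc, this point 23 mm above the disc. They stand 110 mm from the axis at 45, 135, 225 and 315 degrees from the hub's x axis (this one at 45). Pushing one turns the turret; passing in or out of a click-stop takes 8 to 20 N there.
- index_mark (a point): Where the red nozzle's axis must cross the disc's top face: 60 mm from the turret's axis, fixed to the foot. Its -x axis points from the turret's axis to the yellow pointer, which sits on a black block 135 to 163 mm from the axis, 41 mm high. The turret's click-stop catches within about 4 degrees of home and then centres itself.
- click_roller (a joint): Travel (m) of the sprung roller on the foot that clicks between two pins under the disc's rim at each of the four stations: below 0.002 when home in a station or idle between stations, up to about 0.006 while it climbs over a pin.
- red_nozzle_mid (a point): Upright steel nozzle with red band and red bar ends, 118 mm high, about 0.28 kg. Point: on its axis, 59 mm above its foot; z up. The cross bar, 13 mm thick, 104 mm long (balls of 17 mm at the ends), lies along its x axis, centre line 9 mm above this point. A round spout, 20 mm thick (band 22 mm), rises above the bar to 53 mm above this point, with an 8 mm thick tip above: grip there to lift.
- red_nozzle: Foot of the red nozzle: centre of its underside, axes as red_nozzle_mid. 31 mm across, 43 mm over two lugs along x; seated on the disc in a socket 34 mm high, held by a quick thread. Anticlockwise from above it turns 75 to 120 degrees, without rising, to a hard stop to be felt; only close to that stop does it lift straight out. Pressing hard on the stop can drive the turret off its click.
- blue_nozzle_mid (a point): The same kind of nozzle with a blue band and blue bar ends, at the opposite station; same point and axes. To be left screwed in.
- tray: Shallow aluminium tray, fixed, 296 mm (x) by 434 mm (y), rim 24 mm high; its flat floor, 256 by 394 mm, is 2 mm above the counter. Origin: centre of its underside; z up.
- tape_roll: Roll of tape, 97 mm across, 25 mm high, loose bystander behind the rinser to its left; origin at the centre of its underside.
- bottle: Glass bottle of amber drink with black cap, 77 mm across, 222 mm high: the loose one, behind the rinser, beside a fixed one; origin at the centre of its underside.
Mind the look-alikes: they are no part of the job. Leave any green or orange look-alike of the red_nozzle alone.

How it is judged:
By the outcome, as a careful person would: the job done as asked, in the order asked, and still so for the second after the job is handed in, with the robot touching nothing.
It also fails if it takes over 72 s, if anything falls off the work surface, if the arm or the gripper's body presses on something with over 40 N, if the wrist force passes 120 N, or if a joint passes its speed limit or range.

ROBOT

A 6-joint arm with a two-finger parallel gripper is mounted at the origin on a cart in front of the work surface, level with it; the furniture and walls round the work are solid. World frame = base frame: x ahead of the robot, y to its left, z up, the work surface at z = 0. Lengths are in m, angles in rad, forces in N, time in s.
With the tool pointing down it reaches from about 0.35 to 0.975 m from the base axis. Payload 4.9 kg.
Tool frame: the origin (TCP) lies on the centre line of the jaws, within the pads' length; the fingertips stand 22 mm ahead of it and the grasp point (between the pads) lies 3 mm ahead of it (manip.tcp_to_tips is the distance from the TCP to the fingertips, in m); z points along the fingers, x is the direction in which the jaws open and shut, and the axes are right-handed (so a half turn about z gives the same grasp; the last joint's range is limited). The gripper opens to 85 mm and grips with 20 to 120 N. Pads are 22 mm wide; open, the fingers measure 114 mm over their backs; the gripper's body (76 mm by 85 mm) begins 54 mm behind the grasp point. The pads swing forward as they close: fully open they stand 13 mm farther back than shut.
Start: joints at [-1.452, 0.053, 1.613, -0, 1.476, -0.119], TCP at [0.147, -0.607, 0.253] pointing down, gripper open.
Joint ranges: [-3.01, 3.01], [-1.01, 2.22], [0.06, 2.58], [-1.02, 4.17], [0.09, 2.62], [-3.14, 3.14]. Speed limits (rad/s): [2.57, 2.57, 3.14, 3.14, 3.14, 3.14].

INTERFACE

Orientations are given as a unit quaternion [w, x, y, z].
In Python, from plant import manip gives the robot as it stands.
- The arm moves only by the shell command python3 -m pendant 'ROWS'. ROWS is a JSON object of lists of equal length, an entry for each row: "linear": the shift along the tool's x, y, z in cm, a list of three; "rotation": the turn, a rotation vector about the tool's x, y, z in degrees, a list of three; "grip": the closure, from 0 (fully open) to 1 (shut). A call has exactly 10 rows; each row is the pose to reach, as a shift and turn from the pose commanded when the call began, along the tool's axes at that moment; what a row does not reach only later rows make up. A row lasts 1/12 s, in which the tool goes at most 41.7 mm and 7.16 degrees, less where a joint would pass 70% of its speed; a pose out of reach is approached as far as the arm can. A call with a gripper value outside its range is refused whole. The fingers move at their own pace and stop on an object; the grip force is fixed at half the most. Time passes only in rows, so rows that repeat a pose let the fingers close, or fill a call up. It gives the time, the measured TCP pose, the force and the opening at its end, in the units of the state.
- manip.state(): the state, without advancing time (a new reading comes with each control period).
- manip.grab_frame(name): name is "side" or "top" or "wrist"; returns the picture (384x512x3 uint8, red, green, blue); there is no depth.
- manip.calibration(name): a dict with "fx", "fy", "cx", "cy" (pixels), "k1" (the pictures are not rectified: a ray, as slopes to the right and down, at radius r is drawn at 1 + k1 r^2 times it, then the intrinsics apply), "cam_to_world" (4x4, takes a point from camera to world coordinates). Camera axes: x right, y up, looking along -z (the intrinsics and any distortion apply to the point x, -y, -z); pixel columns grow to the right and rows downward; lengths in m; the calibration is good to about 2 mm. A picture is of the moment at which its call begins: read the wrist's pose just before it. calibration takes no time and is no camera call; for the wrist camera it gives the pose at the moment of the call.
- manip.job_done(): hands the job in, once; it reports no verdict.
The state is a dict: "time": time; "joint_pos": joint angles; "joint_vel": joint speeds; "joint_efforts": joint torques, N m; "tool_pos": TCP position; "tool_rot": TCP orientation; "contact_force": force on the tool from outside, world axes, zero at the start; "ft_torque": the same for the moment, N m; "gripper_width": opening from 0.0 (shut) to 1.0 (fully open).
Only numpy, scipy, OpenCV 4.12 (cv2) and the standard library are available. Lean on these libraries where they do the work, as an engineer would, in place of code of your own. Each camera call takes 0.05 s, during which the arm holds its last target. There are 200 camera calls.

## Working session

There is one attempt and no reset: what is moved stays moved. The work goes in short steps, Python scripts to look and compute and a shell command to move; the robot and the scene stay as the last step left them, time stands still between calls to the robot, and variables do not carry over. Pictures are saved under pics/ and viewed, about 8 in all and at most 12, crops included, and the job is handed in when it is done.

```bash
ls; mkdir -p pics; python3 - <<'E'
from plant import manip
import cv2,numpy as np
for n in("side","top"):
    im=manip.grab_frame(n); cv2.imwrite(f"pics/{n}0.png",im[:,:,::-1]); c=manip.calibration(n); print(n,{k:(np.round(v,3).tolist()) for k,v in c.items()})
s=manip.state();print(s["time"],s["tool_pos"],s["tool_rot"],manip.tcp_to_tips)
E
```

```text
pics
side {'fx': 353.679, 'fy': 353.679, 'cx': 261.016, 'cy': 190.161, 'k1': -0.081, 'cam_to_world': [[-0.951, 0.186, -0.248, 0.282], [-0.31, -0.543, 0.78, 0.873], [0.01, 0.819, 0.574, 0.788], [0.0, 0.0, 0.0, 1.0]]}
top {'fx': 355.517, 'fy': 355.517, 'cx': 264.51, 'cy': 192.285, 'k1': 0.025, 'cam_to_world': [[0.009, 0.982, -0.189, 0.352], [-1.0, 0.006, -0.015, -0.076], [-0.014, 0.189, 0.982, 1.255], [0.0, 0.0, 0.0, 1.0]]}
0.1 [ 0.1471719  -0.60689705  0.25220166] [-6.54155760e-04  7.85984707e-01 -6.18245254e-01 -6.47150420e-04] 0.022
```

View pics/top0.png

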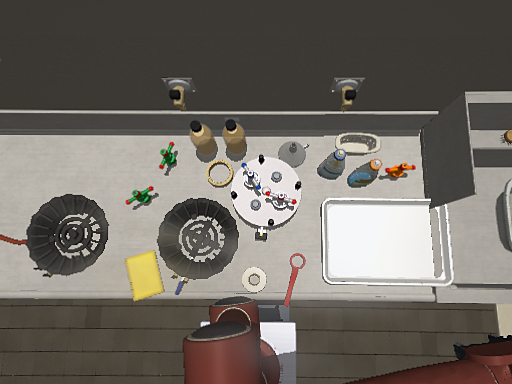

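View pics/side0.png

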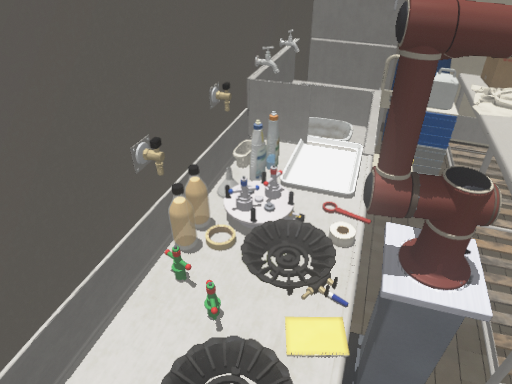

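Top view: turret disc about (266,191), pointer block about (261,233), red nozzle about (281,200), blue nozzle about (251,178), tray about (383,240). Green look-alikes are at (168,156) and (141,196), and an orange one at (400,170). The tape roll is at (220,173) (a white ring at (254,279) is elsewhere), and the bottles are at (203,140) and (235,137). Next I'll write the helpers and make one close crop.

```bash
cat > h.py <<'E'
import numpy as np,cv2
from plant import manip
def ray(c,u,v):
    x,y=(u-c["cx"])/c["fx"],(v-c["cy"])/c["fy"]; a,b=x,y
    for _ in range(15):
        k=1+c["k1"]*(a*a+b*b); a,b=x/k,y/k
    M=np.array(c["cam_to_world"]); d=M[:3,:3]@np.array([a,-b,-1]); return M[:3,3],d/np.linalg.norm(d)
def plane(c,u,v,z):
    o,d=ray(c,u,v); return o+d*(z-o[2])/d[2]
def proj(c,p):
    M=np.array(c["cam_to_world"]); q=M[:3,:3].T@(np.array(p)-M[:3,3]); a,b=q[0]/-q[2],-q[1]/-q[2]
    k=1+c["k1"]*(a*a+b*b); return np.array([c["cx"]+c["fx"]*a*k,c["cy"]+c["fy"]*b*k])
def tri(c1,p1,c2,p2):
    (o1,d1),(o2,d2)=ray(c1,*p1),ray(c2,*p2)
    A=np.c_[d1,-d2]; t=np.linalg.lstsq(A,o2-o1,rcond=None)[0]
    a,b=o1+t[0]*d1,o2+t[1]*d2; return (a+b)/2,np.linalg.norm(a-b)
def blobs(im,col,roi):
    h=cv2.cvtColor(im,cv2.COLOR_RGB2HSV).astype(int); H,S,V=h[...,0],h[...,1],h[...,2]
    m={"red":((H<7)|(H>172))&(S>120)&(V>80),"blue":(H>105)&(H<130)&(S>110)&(V>50),"yellow":(H>20)&(H<35)&(S>120)&(V>100),"black":(V<45),"white":(S<30)&(V>190)}[col]
    x0,y0,x1,y1=roi; k=np.zeros(m.shape,np.uint8); k[y0:y1,x0:x1]=m[y0:y1,x0:x1]
    n,l,st,ce=cv2.connectedComponentsWithStats(k,connectivity=8); return [(np.round(ce[i],1).tolist(),st[i].tolist()) for i in range(1,n) if st[i][4]>2]
E
python3 - <<'E'
from h import *
T=cv2.imread("pics/top0.png");S=cv2.imread("pics/side0.png")
a=cv2.resize(T[145:245,220:320],(600,600)[0:2],interpolation=cv2.INTER_CUBIC)[:,:]
b=cv2.resize(S[160:240,205:315],(0,0),fx=5.45,fy=5.45,interpolation=cv2.INTER_CUBIC)
a=cv2.resize(a,(440,440)); b=cv2.resize(b,(360,262))
o=np.zeros((440,800,3),np.uint8);o[:,:440]=a;o[:262,440:]=b
cv2.imwrite("pics/crop0.png",o)
for n,I,roi in(("top",T,(225,145,310,245)),("side",S,(205,150,315,240))):
    for c in("red","blue","yellow","black"): print(n,c,blobs(I[:,:,::-1].copy(),c,roi))
E
```

```text
top red [([267.5, 193.1], [266, 191, 4, 5, 15]), ([281.5, 198.5], [280, 198, 4, 2, 4]), ([293.5, 201.3], [292, 199, 4, 5, 15])]
top blue [([243.3, 164.3], [242, 163, 4, 4, 12]), ([251.1, 175.4], [248, 172, 6, 6, 11]), ([257.8, 186.7], [256, 185, 5, 4, 15])]
top yellow [([261.2, 234.8], [260, 234, 3, 2, 4])]
top black [([260.8, 159.2], [259, 155, 5, 8, 26]), ([226.0, 165.0], [225, 164, 3, 3, 3]), ([231.7, 178.0], [231, 177, 2, 3, 3]), ([297.5, 185.5], [295, 182, 6, 7, 25]), ([233.7, 195.0], [231, 191, 6, 8, 25]), ([229.2, 212.9], [225, 208, 9, 11, 13]), ([226.6, 223.0], [225, 217, 5, 13, 37]), ([270.5, 222.2], [268, 219, 6, 7, 22]), ([235.3, 224.8], [234, 220, 3, 10, 11]), ([265.9, 236.0], [265, 233, 2, 7, 7])]
side red [([272.7, 171.8], [271, 170, 5, 4, 13]), ([280.7, 171.3], [280, 171, 2, 2, 3]), ([265.5, 182.6], [264, 181, 4, 4, 11])]
side blue [([243.1, 182.9], [241, 182, 5, 3, 14]), ([256.8, 186.8], [256, 186, 3, 3, 6]), ([229.7, 190.5], [228, 189, 4, 4, 14])]
side yellow [([299.3, 216.3], [299, 216, 2, 2, 3])]
side black []
```

View pics/crop0.png

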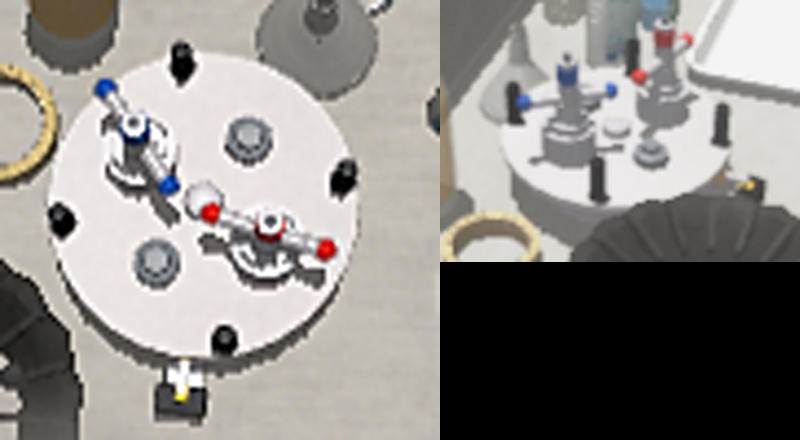

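The close crop confirms the red-banded nozzle on the disc (top px about (281,198), bar ends (267.5,193) and (293.5,201)). Blue is opposite it, and the yellow pointer is at (261,235). Black posts are at (261,159), (297,185), (234,195) and (270,222).

```bash
python3 - <<'E'
from h import *
t=manip.calibration("top");s=manip.calibration("side")
P={"redA":((267.5,193.1),(265.5,182.6)),"redB":((293.5,201.3),(280.7,171.3)),"redA'":((267.5,193.1),(265.5,182.6)),
"bluA":((243.3,164.3),(229.7,190.5)),"bluB":((257.8,186.7),(256.8,186.8)),"band r":((281.5,197.5),(272.7,171.8)),"yel":((261.2,234.8),(299.3,216.3))}
for k,(a,b) in P.items(): print(k,*[np.round(v*1000,1) for v in tri(t,a,s,b)])
for k,p in {"rA":(267.5,193.1),"rB":(293.5,201.3),"bA":(243.3,164.3),"bB":(257.8,186.7)}.items(): print(k,np.round(plane(t,*p,.128)*1000,1))
for k,p in {"p1":(260.8,159.2),"p2":(297.5,185.5),"p3":(233.7,195),"p4":(270.5,222.2)}.items(): print(k,np.round(plane(t,*p,.083)*1000,1))
# disc by white mask ellipse in top
im=cv2.imread("pics/top0.png"); hsv=cv2.cvtColor(im,cv2.COLOR_BGR2HSV)
m=((hsv[...,1]<22)&(hsv[...,2]>195)).astype(np.uint8); m[:145]=0;m[232:]=0;m[:,:222]=0;m[:,312:]=0
m=cv2.morphologyEx(m,cv2.MORPH_OPEN,np.ones((3,3)))
cs=max(cv2.findContours(m,0,1)[0],key=cv2.contourArea); hull=cv2.convexHull(cs)[:,0].astype(float)
W=np.array([plane(t,u,v,.06)[:2] for u,v in hull]).astype(np.float32)
(c,r)=cv2.minEnclosingCircle(W); print("disc",c,r, cv2.fitEllipse(W))
tr=((hsv[...,1]<25)&(hsv[...,2]>200)).astype(np.uint8); tr[:190]=0;tr[295:]=0;tr[:,:315]=0;tr[:,455:]=0
cs=max(cv2.findContours(tr,0,1)[0],key=cv2.contourArea);(bx)=cv2.boxPoints(cv2.minAreaRect(cs)); print(bx.tolist());print([np.round(plane(t,u,v,.024)[:2],3).tolist() for u,v in bx])
print([np.round(plane(t,u,v,.0)[:2],3).tolist() for u,v in [(220,173),(235,140),(254,279),(290,303),(298,262),(345,160),(363,175),(292,152),(400,171)]])
E
```

```text
redA [565.4 -68.1 129.7] 0.1
redB [ 537.4 -151.7  131. ] 3.0
redA' [565.4 -68.1 129.7] 0.1
bluA [661.5  12.  128.7] 0.7
bluB [586.  -36.6 128.7] 0.8
band r [ 550.9 -112.1  148.4] 6.0
yel [437.9 -46.9  34.4] 0.5
rA [565.6 -68.1 128. ]
rB [ 539.3 -151.7  128. ]
bA [661.3  12.  128. ]
bB [586.5 -36.5 128. ]
p1 [692. -44.  83.]
p2 [ 600.8 -168.5   83. ]
p3 [567.   45.6  83. ]
p4 [476.4 -78.4  83. ]
disc (0.5815068483352661, -0.05611206218600273) 0.12058982998132706 ((0.5807112455368042, -0.05476910620927811), (0.21999971568584442, 0.23680588603019714), 138.08163452148438)
[[326.14349365234375, 277.80169677734375], [327.01397705078125, 203.81192016601562], [445.85638427734375, 205.21005249023438], [444.98590087890625, 279.1998291015625]]
[[0.297, -0.266], [0.548, -0.276], [0.546, -0.684], [0.298, -0.659]]
[[0.663, 0.106], [0.789, 0.055], [0.29, -0.023], [0.212, -0.146], [0.348, -0.174], [0.714, -0.349], [0.658, -0.411], [0.744, -0.156], [0.674, -0.544]]
```

Checks: the hub from the post midpoints is about (585,-61), with opposite posts 218 mm apart (220 expected). The bar heights come to 129 mm (128 expected). Red is at azimuth -126° and the pointer at 174.5°, so the turret must turn about 59.5° clockwise. I'll do that with the right-hand post (602,-169), straddled loosely by the jaws.

```bash
cat > go.py <<'E'
import sys,numpy as np
from h import *
from scipy.spatial.transform import Rotation as R
def rel(p,az,s=None):
    s=s or manip.state(); w,x,y,z=s["tool_rot"]; A=R.from_quat([x,y,z,w]); a=np.radians(az)
    X=np.array([np.cos(a),np.sin(a),0]);Z=np.array([0,0,-1.]);B=R.from_matrix(np.c_[X,np.cross(Z,X),Z])
    return A.inv().apply(np.array(p)-s["tool_pos"])*100,np.degrees((A.inv()*B).as_rotvec())
def show():
    s=manip.state(); w,x,y,z=s["tool_rot"]; M=R.from_quat([x,y,z,w]).as_matrix()
    print("t",round(s["time"],2),"tcp",np.round(s["tool_pos"]*1000,1),"az",round(np.degrees(np.arctan2(M[1,0],M[0,0])),1),"F",np.round(s["contact_force"],1),"T",np.round(s["ft_torque"],2),"w",round(float(s["gripper_width"]),3),"J6",round(s["joint_pos"][5],2))
if __name__=="__main__":
    show()
    for a in sys.argv[1:]:
        v=[float(q) for q in a.split(",")]; l,r=rel(np.array(v[:3])/1000,v[3]); print(a,"lin",np.round(l,2).tolist(),"rot",np.round(r,2).tolist())
E
python3 go.py 602,-169,200,9
```

```text
t 0.1 tcp [ 147.2 -606.9  252.2] az -76.4 F [-0.3 -0.  -0.2] T [-0.04  0.01 -0.01] w 1.005 J6 -0.12
602,-169,200,9 lin [-31.83, -54.52, 5.29] rot [-0.09, 0.07, -85.38]
```

```bash
python3 -m pendant '{"linear":[[-1,-1.5,0],[-3,-5,0],[-5,-8.5,0],[-7,-12,0],[-9,-15.5,0],[-11,-19,0],[-13,-22.5,0],[-15,-26,0],[-17,-29.5,0],[-19,-33,0]],"rotation":[[0,0,-4],[0,0,-10],[0,0,-16],[0,0,-22],[0,0,-28],[0,0,-34],[0,0,-40],[0,0,-46],[0,0,-52],[0,0,-58]],"grip":[0.4,0.4,0.4,0.4,0.4,0.4,0.4,0.4,0.4,0.4]}'; python3 go.py 602,-169,200,9
```

```text
time: 0.93
tool_pos: [0.4241, -0.3432, 0.2529]
tool_rot: [-0.0, 0.988, -0.157, -0.0]
contact_force: [-0.1, -1.3, -0.2]
gripper_width: 0.603
t 0.93 tcp [ 424.1 -343.2  252.9] az -18.1 F [-0.1 -1.3 -0.2] T [-0.01  0.02  0.01] w 0.603 J6 -0.5
602,-169,200,9 lin [11.51, -22.08, 5.29] rot [-0.01, 0.02, -27.09]
```

```bash
python3 -m pendant '{"linear":[[1.5,-2.8,0.5],[3,-5.6,1],[4.5,-8.4,2],[6,-11.2,3],[7.5,-14,4],[9,-16.8,4.5],[10.5,-19.6,5],[11.5,-22.1,5.3],[11.5,-22.1,5.3],[11.5,-22.1,5.3]],"rotation":[[0,0,-4],[0,0,-8],[0,0,-12],[0,0,-16],[0,0,-20],[0,0,-24],[0,0,-27],[0,0,-27],[0,0,-27],[0,0,-27]],"grip":[0.4,0.4,0.4,0.4,0.4,0.4,0.4,0.4,0.4,0.4]}'; python3 go.py 602,-169,98,9; python3 - <<'E'
from h import *
s=manip.state();c=manip.calibration("wrist");im=manip.grab_frame("wrist");cv2.imwrite("pics/w1.png",im[:,:,::-1])
print(proj(c,[.602,-.169,.107]),proj(c,[.585,-.061,.06]),proj(c,s["tool_pos"]+np.array([0,0,-.022])))
E
```

```text
time: 1.77
tool_pos: [0.6021, -0.1704, 0.1992]
tool_rot: [-0.0, 0.997, 0.076, -0.001]
contact_force: [0.6, 0.2, 1.0]
gripper_width: 0.599
t 1.77 tcp [ 602.1 -170.4  199.2] az 8.8 F [0.6 0.2 1. ] T [-0.    0.03  0.01] w 0.599 J6 -0.55
602,-169,98,9 lin [0.03, -0.13, 10.12] rot [-0.04, 0.1, -0.24]
[258.07631074 201.96071108] [257.82626038  41.43612163] [257.42911978 247.97008893]
```

View pics/w1.png

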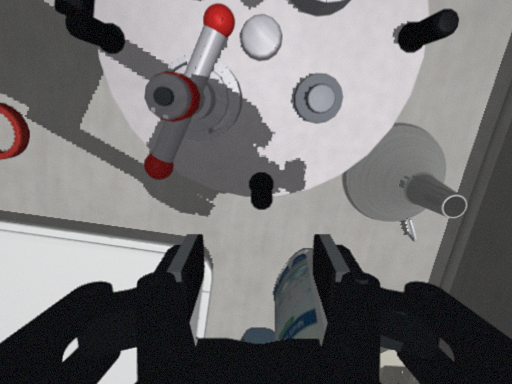

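The wrist view shows the target post at (262,192) between the jaws' plane and the hub, with the red nozzle at (175,97). I'll check the post's radial offset numerically.

```bash
python3 - <<'E'
from h import *
c=manip.calibration("wrist");print(np.round(np.array(c["cam_to_world"]),3).tolist(),c["fx"],c["k1"])
im=cv2.imread("pics/w1.png")[:,:,::-1].copy()
print("blk",blobs(im,"black",(230,150,300,225)),"red",blobs(im,"red",(100,0,250,190)))
for q in ([.602,-.169,.107],[.602,-.169,.06]): print(proj(c,q))
for n,p,z in (("rA",(219,18),.128),("rB",(160,165),.128),("plug",(320,98),.082),("postTop",(262,184),.107),("postTop2",(262,201),.107),("postR top",(446,22),.107)): print(n,np.round(plane(c,*p,z)*1000,1))
E
```

```text
[[0.988, -0.146, -0.039, 0.592], [0.151, 0.952, 0.267, -0.104], [-0.002, -0.27, 0.963, 0.321], [0.0, 0.0, 0.0, 1.0]] 322.936233220756 0.02049403293031445
blk [([261.0, 189.8], [249, 172, 24, 37, 702])] red [([219.4, 18.8], [204, 4, 30, 33, 699]), ([183.7, 94.9], [165, 71, 29, 50, 178]), ([155.8, 166.7], [145, 154, 26, 25, 396])]
[258.75485302 200.50816003]
[258.74339408 183.90751146]
rA [564.4 -64.8 128. ]
rB [ 538.6 -149.5  128. ]
plug [634.5 -95.   82. ]
postTop [ 602.4 -157.   107. ]
postTop2 [ 604.3 -169.   107. ]
postR top [694.7 -42.9 107. ]
```

```bash
python3 -m pendant '{"linear":[[0.2,-0.1,1],[0.2,-0.1,2.5],[0.2,-0.1,4],[0.2,-0.1,5.5],[0.2,-0.1,7],[0.2,-0.1,8],[0.2,-0.1,9],[0.2,-0.1,10],[0.2,-0.1,10.2],[0.2,-0.1,10.2]],"rotation":[[0,0,0],[0,0,0],[0,0,0],[0,0,0],[0,0,0],[0,0,0],[0,0,0],[0,0,0],[0,0,0],[0,0,0]],"grip":[0.4,0.4,0.4,0.4,0.4,0.4,0.4,0.4,0.4,0.4]}'; python3 - <<'E'
from go import *
show()
H=np.array([585.7,-60.8])
az0=9-0.
for k in range(0,77,6):
    a=np.radians(-80.6-k); p=H+110*np.array([np.cos(a),np.sin(a)]); l,r=rel([p[0]/1e3,p[1]/1e3,.0975],9-k); print(k,np.round(l,1),np.round(r,1))
E
```

```text
time: 2.65
tool_pos: [0.6032, -0.1702, 0.0972]
tool_rot: [-0.0, 0.997, 0.075, -0.001]
contact_force: [-0.5, -0.3, 0.5]
gripper_width: 0.598
t 2.65 tcp [ 603.2 -170.2   97.2] az 8.6 F [-0.5 -0.3  0.5] T [0.06 0.01 0.  ] w 0.598 J6 -0.54
0 [ 0.1 -0.1 -0. ] [-0.   0.1 -0.4]
6 [-1.1 -0.1 -0. ] [-0.   0.1  5.6]
12 [-2.2 -0.3 -0. ] [-0.   0.1 11.6]
18 [-3.3 -0.6 -0. ] [-0.   0.1 17.6]
24 [-4.4 -1.  -0. ] [-0.   0.1 23.6]
30 [-5.5 -1.5 -0. ] [-0.   0.1 29.6]
36 [-6.4 -2.1 -0. ] [-0.   0.1 35.6]
42 [-7.3 -2.8 -0. ] [-0.   0.1 41.6]
48 [-8.2 -3.6 -0. ] [-0.   0.1 47.6]
54 [-8.9 -4.5 -0. ] [-0.   0.1 53.6]
60 [-9.5 -5.4 -0. ] [-0.   0.1 59.6]
66 [-10.1  -6.5  -0. ] [ 0.   0.1 65.6]
72 [-10.5  -7.5  -0. ] [ 0.   0.1 71.6]
```

```bash
python3 -m pendant '{"linear":[[0,0,0],[0,0,0],[-0.3,0,0],[-0.7,0,0],[-1.1,-0.1,0],[-1.6,-0.2,0],[-2.2,-0.3,0],[-2.7,-0.4,0],[-3.3,-0.6,0],[-3.9,-0.8,0]],"rotation":[[0,0,0],[0,0,0],[0,0,1.5],[0,0,3.5],[0,0,5.6],[0,0,8.6],[0,0,11.6],[0,0,14.6],[0,0,17.6],[0,0,20.6]],"grip":[0.72,0.72,0.72,0.72,0.72,0.72,0.72,0.72,0.72,0.72]}'; python3 - <<'E'
from go import *
show()
H=np.array([585.7,-60.8])
for k in range(21,70,3):
    a=np.radians(-80.6-k); p=H+110*np.array([np.cos(a),np.sin(a)]); l,r=rel([p[0]/1e3,p[1]/1e3,.0975],9-k); print(k,np.round(l,1),np.round(r,1))
E
```

```text
time: 3.48
tool_pos: [0.5646, -0.1687, 0.0995]
tool_rot: [0.001, 0.994, -0.106, 0.001]
contact_force: [0.0, -1.0, -0.1]
gripper_width: 0.279
t 3.48 tcp [ 564.6 -168.7   99.5] az -12.2 F [ 0.  -1.  -0.1] T [-0.19 -0.23 -0.04] w 0.279 J6 -0.2
21 [-0.1  0.   0.2] [ 0.1 -0.2 -0.2]
24 [-0.7 -0.   0.2] [ 0.1 -0.2  2.8]
27 [-1.3 -0.   0.2] [ 0.  -0.2  5.8]
30 [-1.8 -0.1  0.2] [ 0.  -0.2  8.8]
33 [-2.4 -0.2  0.2] [ 0.  -0.2 11.8]
36 [-3.  -0.3  0.2] [ 0.  -0.2 14.8]
39 [-3.5 -0.5  0.2] [ 0.  -0.2 17.8]
42 [-4.1 -0.7  0.2] [ 0.  -0.2 20.8]
45 [-4.6 -0.9  0.2] [ 0.  -0.2 23.8]
48 [-5.1 -1.1  0.2] [ 0.  -0.2 26.8]
51 [-5.6 -1.4  0.2] [ 0.  -0.2 29.8]
54 [-6.1 -1.7  0.2] [ 0.  -0.2 32.8]
57 [-6.6 -2.   0.2] [-0.  -0.2 35.8]
60 [-7.1 -2.4  0.2] [-0.  -0.2 38.8]
63 [-7.5 -2.7  0.2] [-0.  -0.2 41.8]
66 [-7.9 -3.1  0.2] [-0.  -0.2 44.8]
69 [-8.3 -3.6  0.2] [-0.  -0.2 47.8]
```

```bash
python3 -m pendant '{"linear":[[-0.7,0,0],[-1.3,0,0.1],[-1.8,-0.1,0.1],[-2.4,-0.2,0.1],[-3,-0.3,0.1],[-3.5,-0.5,0.1],[-4.1,-0.7,0.1],[-4.6,-0.9,0.1],[-5.1,-1.1,0.1],[-5.1,-1.1,0.1]],"rotation":[[0,0,2.8],[0,0,5.8],[0,0,8.8],[0,0,11.8],[0,0,14.8],[0,0,17.8],[0,0,20.8],[0,0,23.8],[0,0,26.8],[0,0,26.8]],"grip":[0.72,0.72,0.72,0.72,0.72,0.72,0.72,0.72,0.72,0.72]}'; python3 - <<'E'
from go import *
show()
H=np.array([585.7,-60.8])
for k in range(48,73,2):
    a=np.radians(-80.6-k); p=H+110*np.array([np.cos(a),np.sin(a)]); l,r=rel([p[0]/1e3,p[1]/1e3,.0975],9-k); print(k,np.round(l,1),np.round(r,1))
im=manip.grab_frame("top");cv2.imwrite("pics/t2.png",im[:,:,::-1]);t=manip.calibration("top")
for c in("red","blue"):
    for b in blobs(im,c,(225,145,310,232)): print(c,b,np.round(plane(t,*b[0],.128)*1000,1))
E
```

```text
time: 4.32
tool_pos: [0.5162, -0.1466, 0.098]
tool_rot: [0.0, 0.943, -0.333, 0.0]
contact_force: [0.5, 0.6, 0.0]
gripper_width: 0.276
t 4.32 tcp [ 516.2 -146.6   98. ] az -38.9 F [0.5 0.6 0. ] T [0.   0.03 0.02] w 0.276 J6 0.26
48 [ 0.1 -0.   0. ] [-0.  -0.1  0.1]
50 [-0.3 -0.   0. ] [-0.  -0.1  2.1]
52 [-0.7 -0.1  0. ] [-0.  -0.1  4.1]
54 [-1.1 -0.1  0. ] [-0.  -0.1  6.1]
56 [-1.5 -0.1  0. ] [-0.  -0.1  8.1]
58 [-1.8 -0.2  0. ] [-0.  -0.1 10.1]
60 [-2.2 -0.3  0. ] [-0.  -0.  12.1]
62 [-2.6 -0.4  0. ] [-0.  -0.  14.1]
64 [-3.  -0.5  0. ] [-0.  -0.  16.1]
66 [-3.3 -0.6  0. ] [-0.  -0.  18.1]
68 [-3.7 -0.7  0. ] [-0.  -0.  20.1]
70 [-4.  -0.8  0. ] [-0.  -0.  22.1]
72 [-4.4 -1.   0. ] [-0.  -0.  24.1]
red ([276.1, 212.5], [257, 174, 45, 58, 653]) [502.8 -96.  128. ]
red ([298.8, 186.1], [286, 177, 24, 20, 244]) [ 589.3 -169.2  128. ]
red ([295.8, 199.8], [281, 188, 29, 24, 341]) [ 544.3 -159.1  128. ]
red ([261.9, 192.3], [260, 191, 5, 4, 14]) [568.1 -50.  128. ]
red ([307.0, 225.4], [303, 215, 7, 17, 68]) [ 462.3 -193.8  128. ]
blue ([266.5, 155.5], [264, 154, 5, 4, 13]) [691.6 -63.9 128. ]
blue ([266.0, 167.0], [266, 166, 1, 3, 3]) [652.6 -62.6 128. ]
blue ([263.0, 169.5], [262, 169, 3, 2, 6]) [644.1 -52.8 128. ]
blue ([259.9, 181.3], [258, 180, 5, 4, 16]) [604.5 -43.1 128. ]
```

Turned about 47° so far (blue is at azimuth 6.7°). Easing into the click.

```bash
python3 -m pendant '{"linear":[[-0.3,0,0],[-0.7,-0.1,0],[-1.1,-0.1,0],[-1.5,-0.1,0],[-1.8,-0.2,0],[-2.0,-0.3,0],[-2.2,-0.3,0],[-2.4,-0.4,0],[-2.4,-0.4,0],[-2.4,-0.4,0]],"rotation":[[0,0,2],[0,0,4],[0,0,6],[0,0,8],[0,0,10],[0,0,11],[0,0,12],[0,0,13],[0,0,13],[0,0,13]],"grip":[0.72,0.72,0.72,0.72,0.72,0.72,0.72,0.72,0.72,0.72]}'; cat > look.py <<'E'
from go import *
show()
im=manip.grab_frame("top");t=manip.calibration("top")
for c in("red","blue","yellow"):
    for b in blobs(im,c,(225,145,310,240)):
        if 4<=b[1][4]<30: print(c,b[0],np.round(plane(t,*b[0],.128)*1000,1))
im2=manip.grab_frame("side");import sys
cv2.imwrite(sys.argv[1],np.vstack([cv2.resize(im[140:250,215:325],(0,0),fx=3,fy=3,interpolation=2),cv2.resize(im2[155:245,210:320],(0,0),fx=3,fy=3,interpolation=2)])[:,:,::-1])
E
python3 look.py pics/l3.png
```

```text
time: 5.2
tool_pos: [0.501, -0.1296, 0.0982]
tool_rot: [0.0, 0.9, -0.436, 0.001]
contact_force: [1.2, -1.2, 1.2]
gripper_width: 0.281
t 5.2 tcp [ 501.  -129.6   98.2] az -51.7 F [ 1.2 -1.2  1.2] T [-0.35 -0.13  0.03] w 0.281 J6 0.51
red [260.8, 191.4] [571.1 -46.4 128. ]
red [269.0, 218.3] [484.  -73.4 128. ]
red [262.5, 239.0] [418.4 -53.4 128. ]
blue [272.1, 156.3] [689.  -82.4 128. ]
blue [265.8, 169.2] [645.1 -62.  128. ]
blue [261.0, 180.2] [608.2 -46.7 128. ]
```

```bash
python3 -m pendant '{"linear":[[-0.2,0,0],[-0.4,0,0],[-0.6,0,0],[-0.6,0,0],[-0.6,0,0],[-0.6,0,0],[-0.6,0,0],[-0.6,0,0],[-0.6,0,0],[-0.6,0,0]],"rotation":[[0,0,1],[0,0,2],[0,0,3],[0,0,3],[0,0,3],[0,0,3],[0,0,3],[0,0,3],[0,0,3],[0,0,3]],"grip":[0.72,0.72,0.72,0.72,0.72,0.72,0.72,0.72,0.72,0.72]}';python3 look.py pics/l4.png
```

```text
time: 6.13
tool_pos: [0.4964, -0.1239, 0.0972]
tool_rot: [-0.0, 0.888, -0.46, -0.0]
contact_force: [2.0, -1.0, -0.6]
gripper_width: 0.277
t 6.13 tcp [ 496.4 -123.9   97.2] az -54.8 F [ 2.  -1.  -0.6] T [-0.21 -0.24 -0.01] w 0.277 J6 0.57
red [260.6, 190.9] [572.7 -45.7 128. ]
red [267.3, 218.7] [482.7 -68.  128. ]
blue [274.2, 156.9] [687.  -89.3 128. ]
blue [268.0, 168.4] [647.9 -69.2 128. ]
blue [261.7, 180.0] [608.9 -48.9 128. ]
```

View pics/l4.png

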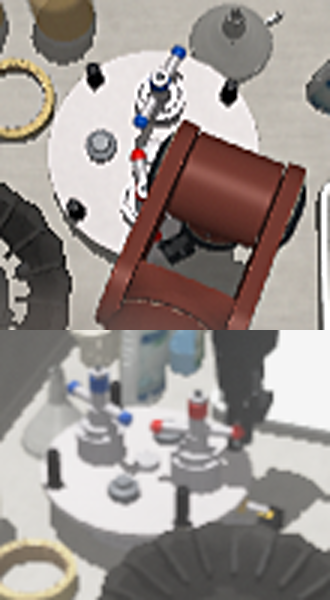

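The turret is now at azimuth 174.2° (pointer 174.6°). I'll back the jaws off to centre on the post, open, lift, and then check with the view unobstructed.

```bash
python3 -m pendant '{"linear":[[0.2,0,0],[0.4,0,0],[0.4,0,0],[0.4,0,-0.5],[0.4,0,-2],[0.4,0,-4],[0.4,0,-6.5],[0.4,0,-9.5],[0.4,0,-12],[0.4,0,-12]],"rotation":[[0,0,0],[0,0,0],[0,0,0],[0,0,0],[0,0,0],[0,0,0],[0,0,0],[0,0,0],[0,0,0],[0,0,0]],"grip":[0.5,0.4,0.3,0.3,0.3,0.3,0.2,0,0,0]}';python3 look.py pics/l5.png; python3 go.py 480,-230,240,-77
```

```text
time: 7.07
tool_pos: [0.5017, -0.1283, 0.2246]
tool_rot: [-0.001, 0.888, -0.46, 0.006]
contact_force: [0.0, -0.5, 0.2]
gripper_width: 1.001
t 7.07 tcp [ 501.7 -128.3  224.6] az -54.8 F [ 0.  -0.5  0.2] T [-0.02 -0.06  0.04] w 1.001 J6 0.56
red [260.6, 190.9] [572.7 -45.7 128. ]
red [265.2, 218.8] [482.3 -61.3 128. ]
red [298.4, 236.6] [ 426.8 -166.3  128. ]
blue [274.1, 156.8] [687.3 -89.  128. ]
blue [267.8, 168.3] [648.2 -68.5 128. ]
blue [261.7, 180.0] [608.9 -48.9 128. ]
t 7.17 tcp [ 499.5 -127.5  219.1] az -54.8 F [-0.3  0.7 -0.5] T [ 0.02  0.04 -0.05] w 0.999 J6 0.56
480,-230,240,-77 lin [7.26, 7.5, -2.08] rot [-0.12, -0.13, 22.23]
```

```bash
cat > wr.py <<'E'
from go import *
import sys,json
show(); c=manip.calibration("wrist"); im=manip.grab_frame("wrist"); cv2.imwrite(sys.argv[1],im[:,:,::-1])
json.dump({k:np.array(v).tolist() for k,v in c.items()},open(sys.argv[1]+".json","w"))
for n,q in(("A",[.572,-.046,.128]),("B",[.483,-.068,.128]),("top",[.527,-.057,.172])): print(n,np.round(proj(c,q),1))
print(blobs(im,"red",(0,0,512,384)))
E
python3 wr.py pics/w2.png; python3 go.py 526,-56,250,-76.5
```

```text
t 7.17 tcp [ 499.5 -127.5  219.1] az -54.8 F [-0.3  0.7 -0.5] T [ 0.02  0.04 -0.05] w 0.999 J6 0.56
A [215.6  36. ]
B [170.4 175.5]
top [174.3 112.6]
[([208.9, 33.5], [195, 21, 27, 28, 541]), ([181.4, 104.0], [163, 84, 27, 43, 200]), ([156.0, 165.9], [148, 158, 20, 18, 196]), ([191.0, 308.4], [152, 273, 82, 67, 1184])]
t 7.22 tcp [ 498.6 -127.1  217.3] az -54.8 F [ 0.1 -0.1 -0.7] T [-0.01  0.03  0.  ] w 0.999 J6 0.56
526,-56,250,-76.5 lin [-4.23, -6.34, -3.27] rot [0.0, 0.01, 21.73]
```

```bash
python3 -m pendant '{"linear":[[-0.5,-0.8,-0.8],[-1.2,-1.8,-1.6],[-2,-3,-2.4],[-2.8,-4.2,-3.2],[-3.6,-5.4,-3.3],[-4,-6,-3.3],[-4.2,-6.3,-3.3],[-4.2,-6.3,-3.3],[-4.2,-6.3,-3.3],[-4.2,-6.3,-3.3]],"rotation":[[0,0,4],[0,0,8],[0,0,12],[0,0,16],[0,0,20],[0,0,21.7],[0,0,21.7],[0,0,21.7],[0,0,21.7],[0,0,21.7]],"grip":[0,0,0,0,0,0,0,0,0,0]}';python3 wr.py pics/w3.png
```

```text
time: 8.05
tool_pos: [0.5256, -0.0569, 0.2494]
tool_rot: [0.0, 0.785, -0.619, -0.001]
contact_force: [-0.7, 0.2, -0.5]
gripper_width: 0.995
t 8.05 tcp [525.6 -56.9 249.4] az -76.5 F [-0.7  0.2 -0.5] T [0.06 0.03 0.02] w 0.995 J6 1.09
A [257.9 130.8]
B [258.5 244.7]
top [258.1 209.3]
[([252.7, 131.7], [242, 122, 22, 19, 337]), ([252.1, 189.2], [235, 183, 31, 19, 171]), ([265.8, 204.0], [265, 203, 2, 3, 4]), ([249.3, 243.4], [241, 238, 17, 14, 171]), ([305.8, 318.1], [286, 297, 44, 42, 589])]
```

View pics/w3.png

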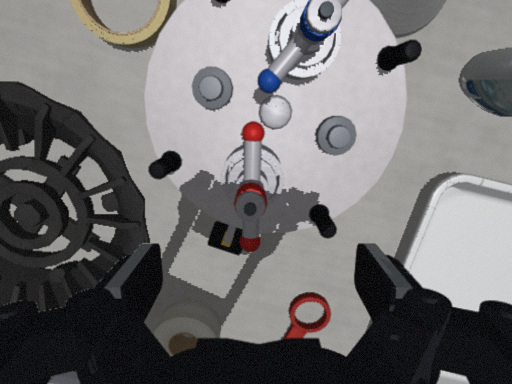

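The wrist view shows the red nozzle with its spout tip at (250,209) and bar ends at (253,132) and (250,243). The pointer is at (228,237), and the posts are at (165,165), (322,220) and (400,55).

```bash
python3 - <<'E'
from go import *
import json
c=json.load(open("pics/w3.png.json"));t=manip.calibration("top")
im=cv2.imread("pics/w3.png")[:,:,::-1].copy()
print("yel",[(b,np.round(plane(c,*b[0],.035)*1e3,1)) for b in blobs(im,"yellow",(200,215,260,260))])
print("A tri",*[np.round(v*1e3,1) for v in tri(c,(252.7,131.7),t,(260.6,190.9))])
for n,p,z in(("A",(252.7,131.7),.128),("B",(249.3,243.4),.128),("tip",(250.5,209),.178),("bA",(269,81),.128),("p4",(157,166),.107),("p2",(326,230),.107),("p1",(413,51),.107),("plug1",(211,88),.082),("plug2",(340,135),.082)): print(n,np.round(plane(c,*p,z)*1e3,1))
c2=json.load(open("pics/w2.png.json"));print("A w2w3",*[np.round(v*1e3,1) for v in tri(c,(252.7,131.7),c2,(208.9,33.5))])
E
python3 look.py pics/l6.png
```

```text
yel [(([224.8, 243.7], [222, 242, 7, 4, 12]), array([433.2, -41. ,  35. ]))]
A tri [571.3 -44.2 134.6] 3.5
A [570.5 -42.4 128. ]
B [482.3 -60.4 128. ]
tip [528.1 -51.8 178. ]
bA [607.6 -45.5 128. ]
p4 [522.7  27.9 107. ]
p2 [ 501.  -124.4  107. ]
p1 [ 654.4 -145.6  107. ]
plug1 [5.935e+02 1.000e-01 8.200e+01]
plug2 [ 581.5 -118.2   82. ]
A w2w3 [570.6 -42.4 130. ] 0.0
t 8.1 tcp [525.7 -57.  249.6] az -76.5 F [ 0.2 -0.5  0.8] T [ 0.01 -0.01  0.05] w 1.0 J6 1.09
red [262.2, 206.2] [522.8 -51.4 128. ]
red [228.0, 213.8] [497.6  57.7 128. ]
red [278.8, 216.0] [ 491.6 -104.6  128. ]
red [266.0, 218.1] [484.6 -63.9 128. ]
red [271.5, 220.0] [478.6 -81.4 128. ]
red [225.5, 225.2] [461.1  64.6 128. ]
red [270.5, 224.0] [465.9 -78.3 128. ]
blue [274.1, 156.8] [687.3 -89.  128. ]
```

```bash
python3 go.py 527.5,-53.5,137,-78
```

```text
t 8.2 tcp [525.9 -57.  250.1] az -76.5 F [ 0.1 -0.8  0. ] T [0.07 0.05 0.02] w 1.0 J6 1.09
527.5,-53.5,137,-78 lin [-0.3, -0.24, 11.31] rot [0.02, 0.01, 1.49]
```

```bash
python3 -m pendant '{"linear":[[-0.3,-0.2,1],[-0.3,-0.2,2.5],[-0.3,-0.2,4],[-0.3,-0.2,6],[-0.3,-0.2,7.5],[-0.3,-0.2,9],[-0.3,-0.2,10],[-0.3,-0.2,11],[-0.3,-0.2,11.3],[-0.3,-0.2,11.3]],"rotation":[[0,0,1.5],[0,0,1.5],[0,0,1.5],[0,0,1.5],[0,0,1.5],[0,0,1.5],[0,0,1.5],[0,0,1.5],[0,0,1.5],[0,0,1.5]],"grip":[0,0,0,0,0,0,0,0,0,0]}'; python3 go.py
python3 -m pendant '{"linear":[[0,0,0],[0,0,0],[0,0,0],[0,0,0],[0,0,0],[0,0,0],[0,0,0],[0,0,0],[0,0,0],[0,0,0]],"rotation":[[0,0,0],[0,0,0],[0,0,0],[0,0,0],[0,0,0],[0,0,0],[0,0,0],[0,0,0],[0,0,0],[0,0,0]],"grip":[0.3,0.5,0.6,0.65,0.7,0.75,0.8,0.9,1,1]}'; python3 go.py
```

```text
time: 9.03
tool_pos: [0.5269, -0.0532, 0.1365]
tool_rot: [0.0, 0.777, -0.629, -0.001]
contact_force: [0.8, 0.2, -0.7]
gripper_width: 0.998
t 9.03 tcp [526.9 -53.2 136.5] az -78.0 F [ 0.8  0.2 -0.7] T [0.02 0.04 0.06] w 0.998 J6 1.12
time: 9.87
tool_pos: [0.5279, -0.0531, 0.1382]
tool_rot: [-0.0, 0.777, -0.629, 0.0]
contact_force: [-0.5, 1.3, 5.4]
gripper_width: 0.269
t 9.87 tcp [527.9 -53.1 138.2] az -78.0 F [-0.5  1.3  5.4] T [ 0.29  0.13 -0.01] w 0.269 J6 1.12
```

Gripped at 22.9 mm wide (band 22 mm) with little side force. Next I unscrew anticlockwise (negative about tool z).

```bash
python3 -m pendant '{"linear":[[0,0,0],[0,0,0],[0,0,0],[0,0,0],[0,0,0],[0,0,0],[0,0,0],[0,0,0],[0,0,0],[0,0,0]],"rotation":[[0,0,-3],[0,0,-7],[0,0,-11],[0,0,-15],[0,0,-19],[0,0,-23],[0,0,-27],[0,0,-31],[0,0,-35],[0,0,-35]],"grip":[1,1,1,1,1,1,1,1,1,1]}'; python3 look.py pics/l7.png
python3 -m pendant '{"linear":[[0,0,0],[0,0,0],[0,0,0],[0,0,0],[0,0,0],[0,0,0],[0,0,0],[0,0,0],[0,0,0],[0,0,0]],"rotation":[[0,0,-3],[0,0,-7],[0,0,-11],[0,0,-15],[0,0,-19],[0,0,-23],[0,0,-27],[0,0,-30],[0,0,-30],[0,0,-30]],"grip":[1,1,1,1,1,1,1,1,1,1]}'; python3 look.py pics/l8.png
```

```text
time: 10.7
tool_pos: [0.5278, -0.0535, 0.1381]
tool_rot: [0.0, 0.931, -0.365, 0.001]
contact_force: [-0.3, -0.1, 5.0]
gripper_width: 0.269
t 10.7 tcp [527.8 -53.5 138.1] az -42.8 F [-0.3 -0.1  5. ] T [ 0.05  0.15 -0.01] w 0.269 J6 0.51
blue [273.7, 156.5] [688.3 -87.6 128. ]
blue [266.8, 169.2] [645.1 -65.3 128. ]
time: 11.63
tool_pos: [0.5279, -0.0533, 0.1381]
tool_rot: [0.0, 0.994, -0.113, 0.001]
contact_force: [-0.0, 1.4, 5.1]
gripper_width: 0.265
t 11.63 tcp [527.9 -53.3 138.1] az -13.0 F [-0.   1.4  5.1] T [ 0.21  0.01 -0.04] w 0.265 J6 -0.01
blue [273.7, 156.5] [688.3 -87.6 128. ]
blue [270.5, 166.5] [654.3 -77.3 128. ]
blue [266.8, 169.2] [645.1 -65.3 128. ]
```

View pics/l8.png

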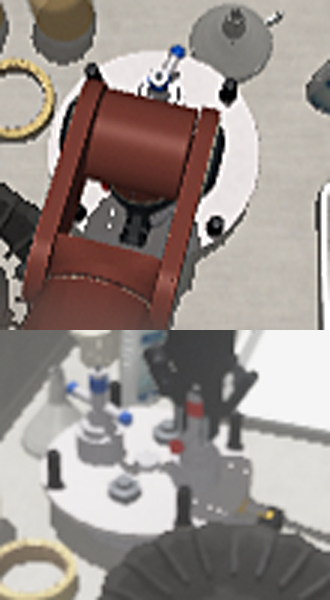

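```bash
python3 - <<'E'
from h import *
t=manip.calibration("top");s=manip.calibration("side")
for az in(12,40,60,77): 
    q=np.array([.5279+.0475*np.cos(np.radians(az)),-.0533+.0475*np.sin(np.radians(az)),.128]); a=proj(s,q);print(az,"top",proj(t,q),"sidecrop",(a[0]-210)*3,330+(a[1]-155)*3)
E
```

```text
12 top [259.88903647 190.40143305] sidecrop 152.01613100194857 424.4512082064457
40 top [253.45863111 193.42684104] sidecrop 154.93623326174628 436.376224892277
60 top [250.11313946 197.26171479] sidecrop 163.1020957119727 443.9560121172302
77 top [248.44787642 201.25321703] sidecrop 173.33565089151563 448.918309381123
```

The bar follows (about 77°) with almost no torque, so there's no slip. I'll continue in small steps and feel for the stop.

```bash
python3 -m pendant '{"linear":[[0,0,0],[0,0,0],[0,0,0],[0,0,0],[0,0,0],[0,0,0],[0,0,0],[0,0,0],[0,0,0],[0,0,0]],"rotation":[[0,0,-1],[0,0,-2],[0,0,-3],[0,0,-4],[0,0,-5],[0,0,-6],[0,0,-7],[0,0,-8],[0,0,-8],[0,0,-8]],"grip":[1,1,1,1,1,1,1,1,1,1]}'; python3 go.py
```

```text
time: 12.57
tool_pos: [0.5279, -0.0532, 0.1381]
tool_rot: [-0.0, 0.999, -0.044, 0.001]
contact_force: [0.1, 1.8, 5.6]
gripper_width: 0.27
t 12.57 tcp [527.9 -53.2 138.1] az -5.0 F [0.1 1.8 5.6] T [ 0.2  -0.01  0.01] w 0.27 J6 -0.15
```

```bash
python3 -m pendant '{"linear":[[0,0,0],[0,0,0],[0,0,0],[0,0,0],[0,0,0],[0,0,0],[0,0,0],[0,0,0],[0,0,0],[0,0,0]],"rotation":[[0,0,-1],[0,0,-2],[0,0,-3],[0,0,-4],[0,0,-5],[0,0,-6],[0,0,-6],[0,0,-6],[0,0,-6],[0,0,-6]],"grip":[1,1,1,1,1,1,1,1,1,1]}'; python3 go.py
```

```text
time: 13.4
tool_pos: [0.528, -0.0531, 0.1381]
tool_rot: [-0.0, 1.0, 0.009, 0.001]
contact_force: [0.5, 1.6, 5.6]
gripper_width: 0.268
t 13.4 tcp [528.  -53.1 138.1] az 1.0 F [0.5 1.6 5.6] T [ 0.29 -0.23 -0.19] w 0.268 J6 -0.26
```

```bash
python3 -m pendant '{"linear":[[0,0,0],[0,0,0],[0,0,0],[0,0,0],[0,0,0],[0,0,0],[0,0,0],[0,0,0],[0,0,0],[0,0,0]],"rotation":[[0,0,-1],[0,0,-2],[0,0,-2],[0,0,-2],[0,0,-2],[0,0,-2],[0,0,-2],[0,0,-2],[0,0,-2],[0,0,-2]],"grip":[1,1,1,1,1,1,1,1,1,1]}'; python3 look.py pics/l9.png
```

```text
time: 14.23
tool_pos: [0.5281, -0.0531, 0.1381]
tool_rot: [-0.0, 1.0, 0.026, 0.001]
contact_force: [0.1, 2.1, 5.6]
gripper_width: 0.267
t 14.23 tcp [528.1 -53.1 138.1] az 2.9 F [0.1 2.1 5.6] T [ 0.33 -0.27 -0.35] w 0.267 J6 -0.29
red [249.7, 204.9] [526.8 -11.2 128. ]
blue [273.7, 156.6] [688.  -87.6 128. ]
blue [268.1, 168.2] [648.5 -69.5 128. ]
```

```bash
python3 -m pendant '{"linear":[[0,0,0],[0,0,0],[0,0,0],[0,0,0],[0,0,0],[0,0,0],[0,0,0],[0,0,0],[0,0,0],[0,0,0]],"rotation":[[0,0,-1],[0,0,-2],[0,0,-3],[0,0,-3],[0,0,-3],[0,0,-3],[0,0,-3],[0,0,-3],[0,0,-3],[0,0,-3]],"grip":[1,1,1,1,1,1,1,1,1,1]}'; python3 look.py pics/l10.png
```

```text
time: 15.17
tool_pos: [0.5282, -0.0531, 0.1381]
tool_rot: [-0.0, 0.999, 0.051, 0.001]
contact_force: [0.7, 1.0, 5.7]
gripper_width: 0.271
t 15.17 tcp [528.2 -53.1 138.1] az 5.9 F [0.7 1.  5.7] T [ 0.33 -0.3  -0.85] w 0.271 J6 -0.34
red [249.7, 205.1] [526.1 -11.3 128. ]
blue [273.7, 156.5] [688.3 -87.6 128. ]
blue [267.9, 168.3] [648.2 -68.8 128. ]
```

The torque climbs to 0.85 N m while the bar end stays put and the turret hasn't moved, so that's the stop. I'll ease back 2° and try a gentle lift.

```bash
python3 -m pendant '{"linear":[[0,0,0],[0,0,0],[0,0,-0.1],[0,0,-0.2],[0,0,-0.4],[0,0,-0.6],[0,0,-0.8],[0,0,-1],[0,0,-1],[0,0,-1]],"rotation":[[0,0,1],[0,0,2],[0,0,2],[0,0,2],[0,0,2],[0,0,2],[0,0,2],[0,0,2],[0,0,2],[0,0,2]],"grip":[1,1,1,1,1,1,1,1,1,1]}'; python3 look.py pics/l11.png
```

```text
time: 16.1
tool_pos: [0.5273, -0.0529, 0.1445]
tool_rot: [-0.0, 0.999, 0.035, 0.001]
contact_force: [7.6, 1.3, -10.1]
gripper_width: 0.264
t 16.1 tcp [527.3 -52.9 144.5] az 4.0 F [  7.6   1.3 -10.1] T [ 0.22 -1.85 -0.4 ] w 0.264 J6 -0.31
red [249.7, 205.2] [525.8 -11.3 128. ]
blue [273.7, 156.6] [688.  -87.6 128. ]
blue [268.1, 168.2] [648.5 -69.5 128. ]
```

```bash
python3 - <<'E'
from h import *
for f in("l8","l9","l10","l11"):
    im=cv2.imread(f"pics/{f}.png")[:,:,::-1].copy(); print(f,blobs(im,"red",(100,380,280,540)))
E
```

```text
l8 [([194.4, 409.3], [188, 404, 13, 11, 107]), ([176.0, 446.5], [171, 442, 11, 10, 88])]
l9 [([195.6, 409.8], [188, 405, 16, 11, 128]), ([185.2, 449.3], [180, 445, 11, 10, 95])]
l10 [([196.0, 409.7], [188, 405, 16, 11, 131]), ([185.9, 449.5], [181, 445, 11, 11, 90])]
l11 [([196.7, 404.9], [189, 400, 17, 11, 141]), ([187.2, 445.4], [182, 441, 11, 10, 88])]
```

The nozzle is rising (about 5 mm in the side view), with some side force. I'll shift 1 mm along +x and keep lifting.

```bash
python3 -m pendant '{"linear":[[0.1,0,0],[0.15,0,-0.2],[0.15,0,-0.5],[0.15,0,-0.8],[0.15,0,-1.1],[0.15,0,-1.4],[0.15,0,-1.7],[0.15,0,-2],[0.15,0,-2],[0.15,0,-2]],"rotation":[[0,0,0],[0,0,0],[0,0,0],[0,0,0],[0,0,0],[0,0,0],[0,0,0],[0,0,0],[0,0,0],[0,0,0]],"grip":[1,1,1,1,1,1,1,1,1,1]}'; python3 look.py pics/l12.png;python3 - <<'E'
from h import *
for f in("l12",):
    im=cv2.imread(f"pics/{f}.png")[:,:,::-1].copy(); print(f,blobs(im,"red",(100,380,280,540)))
E
```

```text
time: 17.03
tool_pos: [0.5287, -0.0533, 0.1677]
tool_rot: [0.0, 0.999, 0.035, -0.0]
contact_force: [0.0, 1.0, -3.0]
gripper_width: 0.268
t 17.03 tcp [528.7 -53.3 167.7] az 4.0 F [ 0.  1. -3.] T [ 0.06 -0.06 -0.02] w 0.268 J6 -0.31
red [249.8, 203.4] [531.6 -11.5 128. ]
blue [273.7, 156.5] [688.3 -87.6 128. ]
blue [268.6, 167.7] [650.2 -71.1 128. ]
l12 [([196.3, 386.1], [189, 382, 16, 10, 139]), ([187.2, 426.6], [182, 422, 11, 10, 90])]
```

It's free: Fz is -3 N, which matches the weight. Lifting clear, then over to the tray.

```bash
python3 -m pendant '{"linear":[[0,0,-1],[0,0,-2],[0,0,-3],[0,0,-4],[0,0,-5],[0,0,-6],[0,0,-7],[0,0,-7.5],[0,0,-7.5],[0,0,-7.5]],"rotation":[[0,0,0],[0,0,0],[0,0,0],[0,0,0],[0,0,0],[0,0,0],[0,0,0],[0,0,0],[0,0,0],[0,0,0]],"grip":[1,1,1,1,1,1,1,1,1,1]}'; python3 go.py 430,-440,240,4 430,-440,120,4
```

```text
time: 17.97
tool_pos: [0.5289, -0.0531, 0.2426]
tool_rot: [0.0, 0.999, 0.035, 0.0]
contact_force: [0.3, 0.3, -2.6]
gripper_width: 0.271
t 17.97 tcp [528.9 -53.1 242.6] az 4.0 F [ 0.3  0.3 -2.6] T [ 0.01  0.05 -0.01] w 0.271 J6 -0.31
430,-440,240,4 lin [-12.58, 37.9, 0.26] rot [0.01, -0.02, 0.03]
430,-440,120,4 lin [-12.58, 37.9, 12.26] rot [0.01, -0.02, 0.03]
```

```bash
python3 -m pendant '{"linear":[[-0.3,1,0],[-1,3,0],[-2,6,0],[-3,9,0],[-4,12,0],[-5,15,0],[-6,18,0],[-7,21,0],[-8,24,0],[-9,27,0]],"rotation":[[0,0,0],[0,0,0],[0,0,0],[0,0,0],[0,0,0],[0,0,0],[0,0,0],[0,0,0],[0,0,0],[0,0,0]],"grip":[1,1,1,1,1,1,1,1,1,1]}'; python3 go.py 430,-440,95,4
```

```text
time: 18.8
tool_pos: [0.4565, -0.3305, 0.2411]
tool_rot: [-0.001, 0.999, 0.035, -0.001]
contact_force: [0.5, -0.0, -3.7]
gripper_width: 0.269
t 18.8 tcp [ 456.5 -330.5  241.1] az 4.0 F [ 0.5 -0.  -3.7] T [-0.01 -0.08  0.03] w 0.269 J6 -0.83
430,-440,95,4 lin [-3.38, 10.76, 14.6] rot [-0.06, 0.09, -0.0]
```

```bash
python3 -m pendant '{"linear":[[-0.9,2.6,0],[-1.7,5,0],[-2.3,7,0.5],[-2.8,9,2],[-3.2,10,4],[-3.4,10.8,6.5],[-3.4,10.8,9],[-3.4,10.8,11],[-3.4,10.8,12.5],[-3.4,10.8,12.5]],"rotation":[[0,0,0],[0,0,0],[0,0,0],[0,0,0],[0,0,0],[0,0,0],[0,0,0],[0,0,0],[0,0,0],[0,0,0]],"grip":[1,1,1,1,1,1,1,1,1,1]}'; python3 go.py; python3 - <<'E'
from h import *
im=manip.grab_frame("side");cv2.imwrite("pics/s13.png",im[:,:,::-1]);t=manip.grab_frame("top")
o=np.hstack([cv2.resize(im[100:220,250:380],(0,0),fx=3,fy=3,interpolation=2),cv2.resize(t[180:300,310:460],(390,360),interpolation=2)]);cv2.imwrite("pics/p13.png",o[:,:,::-1])
E
```

```text
time: 19.63
tool_pos: [0.4287, -0.4366, 0.1113]
tool_rot: [-0.004, 0.999, 0.035, -0.003]
contact_force: [-0.4, 1.7, -4.2]
gripper_width: 0.264
t 19.63 tcp [ 428.7 -436.6  111.3] az 4.0 F [-0.4  1.7 -4.2] T [0.06 0.01 0.03] w 0.264 J6 -0.99
```

View pics/p13.png

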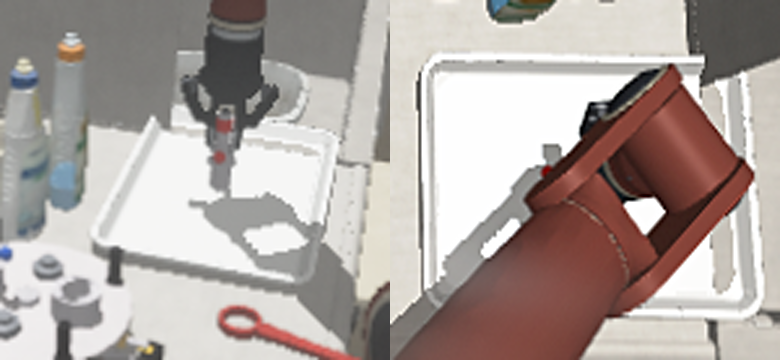

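The nozzle hangs upright well inside the tray (side-view crop, foot at (220,190)). Lowering slowly to contact.

```bash
python3 -m pendant '{"linear":[[0,0,0.5],[0,0,1],[0,0,1.4],[0,0,1.8],[0,0,2.1],[0,0,2.4],[0,0,2.7],[0,0,2.9],[0,0,3],[0,0,3]],"rotation":[[0,0,0],[0,0,0],[0,0,0],[0,0,0],[0,0,0],[0,0,0],[0,0,0],[0,0,0],[0,0,0],[0,0,0]],"grip":[1,1,1,1,1,1,1,1,1,1]}'; python3 go.py
```

```text
time: 20.57
tool_pos: [0.4315, -0.4387, 0.087]
tool_rot: [-0.0, 0.999, 0.035, -0.0]
contact_force: [0.3, 0.7, -3.1]
gripper_width: 0.263
t 20.57 tcp [ 431.5 -438.7   87. ] az 4.0 F [ 0.3  0.7 -3.1] T [ 0.01 -0.02  0.03] w 0.263 J6 -0.98
```

```bash
python3 -m pendant '{"linear":[[0,0,0],[0,0,0.1],[0,0,0.2],[0,0,0.3],[0,0,0.4],[0,0,0.4],[0,0,0.4],[0,0,0.4],[0,0,0.4],[0,0,0.4]],"rotation":[[0,0,0],[0,0,0],[0,0,0],[0,0,0],[0,0,0],[0,0,0],[0,0,0],[0,0,0],[0,0,0],[0,0,0]],"grip":[1,1,1,1,1,1,1,1,1,1]}'; python3 go.py
```

```text
time: 21.4
tool_pos: [0.4317, -0.4389, 0.0834]
tool_rot: [0.0, 0.999, 0.035, 0.0]
contact_force: [0.4, 0.4, -3.4]
gripper_width: 0.268
t 21.4 tcp [ 431.7 -438.9   83.4] az 4.0 F [ 0.4  0.4 -3.4] T [0.06 0.06 0.04] w 0.268 J6 -0.98
```

```bash
python3 -m pendant '{"linear":[[0,0,0.05],[0,0,0.1],[0,0,0.15],[0,0,0.2],[0,0,0.25],[0,0,0.25],[0,0,0.25],[0,0,0.25],[0,0,0.25],[0,0,0.25]],"rotation":[[0,0,0],[0,0,0],[0,0,0],[0,0,0],[0,0,0],[0,0,0],[0,0,0],[0,0,0],[0,0,0],[0,0,0]],"grip":[1,1,1,1,1,1,1,1,1,1]}'; python3 go.py
```

```text
time: 22.23
tool_pos: [0.4317, -0.4389, 0.0808]
tool_rot: [0.0, 0.999, 0.035, 0.0]
contact_force: [-0.0, -0.4, -2.5]
gripper_width: 0.265
t 22.23 tcp [ 431.7 -438.9   80.8] az 4.0 F [-0.  -0.4 -2.5] T [ 0.05 -0.05 -0.04] w 0.265 J6 -0.98
```

```bash
python3 -m pendant '{"linear":[[0,0,0.05],[0,0,0.1],[0,0,0.15],[0,0,0.15],[0,0,0.15],[0,0,0.15],[0,0,0.15],[0,0,0.15],[0,0,0.15],[0,0,0.15]],"rotation":[[0,0,0],[0,0,0],[0,0,0],[0,0,0],[0,0,0],[0,0,0],[0,0,0],[0,0,0],[0,0,0],[0,0,0]],"grip":[1,1,1,1,1,1,1,1,1,1]}'; python3 go.py
```

```text
time: 23.07
tool_pos: [0.4318, -0.4392, 0.0799]
tool_rot: [0.0, 0.999, 0.035, 0.0]
contact_force: [-2.1, -0.2, 3.7]
gripper_width: 0.269
t 23.07 tcp [ 431.8 -439.2   79.9] az 4.0 F [-2.1 -0.2  3.7] T [-0.02  0.37 -0.01] w 0.269 J6 -0.98
```

Contact at TCP z 79.9 mm (80 expected). Opening gradually, then straight up.

```bash
python3 -m pendant '{"linear":[[0,0,0],[0,0,0],[0,0,0],[0,0,0],[0,0,0],[0,0,0],[0,0,0],[0,0,0],[0,0,0],[0,0,0]],"rotation":[[0,0,0],[0,0,0],[0,0,0],[0,0,0],[0,0,0],[0,0,0],[0,0,0],[0,0,0],[0,0,0],[0,0,0]],"grip":[0.73,0.71,0.69,0.67,0.62,0.55,0.45,0.3,0.15,0]}'; python3 go.py
python3 -m pendant '{"linear":[[0,0,-0.5],[0,0,-1.5],[0,0,-3],[0,0,-5],[0,0,-7.5],[0,0,-10],[0,0,-13],[0,0,-16],[0,0,-16],[0,0,-16]],"rotation":[[0,0,0],[0,0,0],[0,0,0],[0,0,0],[0,0,0],[0,0,0],[0,0,0],[0,0,0],[0,0,0],[0,0,0]],"grip":[0,0,0,0,0,0,0,0,0,0]}'; python3 go.py 250,-440,240,4; python3 wr.py pics/w14.png
```

```text
time: 23.9
tool_pos: [0.4317, -0.4389, 0.0793]
tool_rot: [-0.0, 0.999, 0.035, 0.0]
contact_force: [-0.0, 1.0, 0.7]
gripper_width: 0.945
t 23.9 tcp [ 431.7 -438.9   79.3] az 4.0 F [-0.   1.   0.7] T [-0.    0.02  0.03] w 0.945 J6 -0.98
time: 24.73
tool_pos: [0.4327, -0.4402, 0.2439]
tool_rot: [0.003, 0.999, 0.035, 0.002]
contact_force: [-0.5, -0.4, -0.1]
gripper_width: 1.001
t 24.73 tcp [ 432.7 -440.2  243.9] az 4.0 F [-0.5 -0.4 -0.1] T [-0.01  0.03  0.02] w 1.001 J6 -0.98
250,-440,240,4 lin [-18.22, -1.3, 0.31] rot [0.35, -0.23, 0.03]
t 24.73 tcp [ 432.7 -440.2  243.9] az 4.0 F [-0.5 -0.4 -0.1] T [-0.01  0.03  0.02] w 1.001 J6 -0.98
A [ 701.5 -789.5]
B [ 447.8 -691. ]
top [  749.4 -1226.1]
[([259.4, 124.5], [256, 120, 7, 11, 41]), ([253.8, 220.6], [246, 215, 16, 12, 142]), ([489.1, 223.9], [481, 217, 16, 14, 172]), ([510.0, 273.5], [509, 273, 3, 2, 6]), ([504.5, 275.0], [503, 274, 4, 3, 8]), ([496.4, 283.8], [496, 283, 2, 3, 5]), ([498.2, 289.9], [496, 287, 7, 7, 17]), ([475.1, 303.7], [470, 299, 14, 10, 88])]
```

Now I'll swing the arm out of view and check the final scene.

```bash
python3 -m pendant '{"linear":[[-1,0,0],[-3,0.8,0],[-6,2,0],[-9,3,0],[-12,4.5,0],[-15,6,0],[-18,7.5,0],[-20,9,0],[-20,9,0],[-20,9,0]],"rotation":[[0,0,0],[0,0,0],[0,0,0],[0,0,0],[0,0,0],[0,0,0],[0,0,0],[0,0,0],[0,0,0],[0,0,0]],"grip":[0,0,0,0,0,0,0,0,0,0]}'; python3 - <<'E'
from go import *
show(); T=manip.grab_frame("top");S=manip.grab_frame("side");t=manip.calibration("top");s=manip.calibration("side")
for n,I,c,roi in(("top",T,t,(225,145,310,245)),("top",T,t,(318,190,450,290)),("side",S,s,(205,110,360,240))):
    for k in("red","blue","black","yellow"):
        for b in blobs(I,k,roi):
            if 4<=b[1][4]<30: print(n,k,b[0],np.round(plane(c,*b[0],.083 if k=="black" else .128)*1e3,1))
o=np.hstack([cv2.resize(S[90:240,160:370],(420,300),interpolation=2),cv2.resize(T[110:290,185:455],(380,300),interpolation=2)]);cv2.imwrite("pics/f.png",o[:,:,::-1])
E
```

```text
time: 25.62
tool_pos: [0.2367, -0.5423, 0.2374]
tool_rot: [-0.002, 0.999, 0.034, -0.0]
contact_force: [0.9, 0.4, -0.4]
gripper_width: 0.998
t 25.62 tcp [ 236.7 -542.3  237.4] az 3.9 F [ 0.9  0.4 -0.4] T [0.01 0.05 0.04] w 0.998 J6 -1.35
top blue [273.7, 156.5] [688.3 -87.6 128. ]
top blue [268.1, 168.2] [648.5 -69.5 128. ]
top blue [261.4, 179.9] [609.2 -48.  128. ]
top black [245.7, 166.0] [667.7   7.2  83. ]
top black [290.9, 170.4] [ 653.  -146.6   83. ]
top black [274.0, 177.2] [629.1 -89.4  83. ]
top black [240.5, 210.4] [515.   21.7  83. ]
top black [230.2, 214.5] [501.1  55.6  83. ]
top black [285.7, 216.1] [ 497.  -128.6   83. ]
top black [226.4, 223.2] [472.1  67.4  83. ]
top black [235.0, 221.5] [477.9  39.1  83. ]
top black [235.5, 227.2] [459.1  37.   83. ]
top black [265.9, 236.0] [431.  -63.5  83. ]
top yellow [261.2, 234.8] [431.6 -49.1 128. ]
top red [395.0, 236.5] [ 429.9 -467.6  128. ]
top red [368.1, 238.1] [ 424.1 -384.   128. ]
top red [381.5, 237.5] [ 426.4 -425.6  128. ]
side red [321.8, 157.8] [ 415.9 -299.4  128. ]
side red [325.5, 208.2] [351.1   3.7 128. ]
side red [331.0, 210.0] [333.7   7.2 128. ]
side blue [254.8, 126.8] [ 742.2 -474.2  128. ]
side blue [242.1, 172.9] [ 661.8 -102.1  128. ]
side blue [251.3, 183.9] [608.6 -47.8 128. ]
side yellow [299.5, 216.0] [418.   65.8 128. ]
```

View pics/f.png

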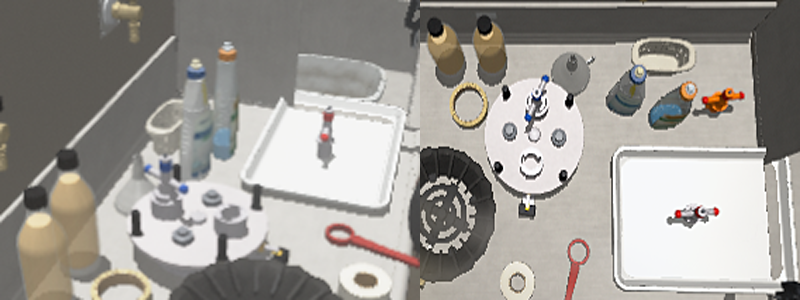

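```bash
python3 -c "
from plant import manip
print(manip.job_done())"
```

```text
the job is handed in; nothing more can be done
None
```

The job is handed in at about 26 s of the 72 s allowed: the red nozzle stands upright in the aluminium tray and the turret is home at the pointer.

- **Turret:** I turned it about 60° clockwise, with the jaws loosely round one black post. At the end the posts put the red station at 174.0° and the pointer at 174.1°, good to about 1°. I judged the click from those angles and from the turret staying put when released; I did not read the roller joint.
- **Unscrewing:** The red nozzle turned anticlockwise to its stop at about 80°. I felt the stop as about 0.85 N m at the wrist, while the bar end and turret stayed still.
- **Lifting:** At first it rubbed the socket with 7.6 N of side force and rose only about 6 mm. A shift of about 1.5 mm freed it.
- **Tray:** It touched down at the expected height. The last pictures show it standing upright near (0.43, -0.43), well inside the rim.
- **Everything else:** The blue nozzle is still seated. The tape roll, the bottle and the green and orange look-alikes were not touched, though the green ones are outside the last crop.
- **Disagreements:** The wrist and top cameras differed by about 3 mm in y at the nozzle. The blue bar's end shifted by about 0.5 pixel during the grip, within the play of the click.

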